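# Square a long panel onto the stack from a leaning partitioned carton

### The job

Draw the long painting panel out of its cell in the leaning carton, rest it on the little sloping easel with its low end on the toe ledge, and let go of it there. Then take it afresh, lay it flat on the two panels in the jig without dropping it, and push it snug against both the end fence and the side fence so that the stack is square. Leave everything else where it is.

Things in the scene. Friction and masses are not known exactly. Their poses are not given: they have to be found in the camera images.
- panel_mid (a point): centre of the long panel: blank wooden painting panel with white faces, 165 long x 56 wide x 26 thick (mm), about 0.15 kg. It stands on end in one carton cell, the longest thing there, leaning on the cell's -x wall, its top end 54 out past the dividers. Axes: x through the thickness, y across the width, z along the length (to the top end at the start).
- carton: fixed brown carton leaning 30 degrees to its -x side (towards the middle of the table), open at the top, a row of three cells each 79 wide (y), 60 across (x), 111 deep; walls and dividers 4 thick, 115 tall. Origin: centre of its underside. z: along the cells, out of the mouth (draw things out along z); y: along the row, level; x: to the far wall. Cell floors at z = 4, centres at y = -83, 0, 83, x = 0.
- short_panel_mid (a point): centre of the short panel (105 x 56 x 26), same look, in another cell of the carton; it stays there.
- bottle_mid (a point): centre of a white plastic bottle (48 diameter, 108 tall) in the third cell of the carton; it stays there.
- easel: small fixed wooden easel on the table: base 150 x 90 x 10, carrying the sloping bar. Origin: centre of the underside of its base, z up; the slope goes down along its +x.
- easel_slope: the easel's sloping bar, 110 long x 36 wide, 50 degrees from level, with a toe ledge at the low end (56 wide, standing 16 out of the face). Origin: mid corner of face and ledge, 30 above the table. x down the slope, z square out of the face, y level. A resting panel has its middle at x = -83, z = 13; its top end sticks out 55 past the bar, its long edges 10 past each side.
- jig: fixed squaring jig: plywood base 225 x 115 x 12 with metal fences 92 tall (from the table). Origin: centre of the base's underside, z up. End fence: face at x = 82.5, facing -x, y -45 to 25. Side fence: two blocks, faces at y = 28, facing -y, at x -82.5 to -42.5 and 42.5 to 82.5, with an open gap of 85 between. The -y and -x sides are open.
- jig_seat (a point): point on top of the two panels stacked in the jig (each 165 x 56 x 26, length along the jig's x, already against both fences): 64 above the table, over the jig's origin, axes as the jig. A third panel snug against both fences has its middle 13 straight above this point.
- stack_top_mid (a point): centre of the upper panel of the two in the jig.
- cup: white cup, 72 diameter, 90 tall, beyond the work; a bystander to leave alone.
- stamp: metal printing stamp 74 x 74 with a wooden handle, 67 tall, near the robot; a bystander to leave alone.
- tape: paper tape roll lying flat, 90 diameter, 25 tall; a bystander to leave alone.
- paint: white paint bottle, 44 diameter, 110 tall, near the robot; a bystander to leave alone.
Mind the look-alikes: they are no part of the job. Leave any pink look-alike of the part that bears panel_mid alone.

How it is judged:
On the way, in this order (a step that is already met when the one before it is completed fails the run):
1. the long panel is drawn out of its cell, clear of the dividers (z of panel_mid in the frame of carton above 0.195 m), for 0.1 s.
2. the long panel rests on the easel's slope, low end on the toe ledge, let go (x of panel_mid in the frame of easel_slope between -0.092 and -0.074 m and y of panel_mid in the frame of easel_slope between -0.018 and 0.018 m and z of panel_mid in the frame of easel_slope below 0.02 m and angle between the z axis of panel_mid and the x axis of easel_slope, either way round below 0.2 rad and contact force between the fingers and panel below 0.1 N and linear speed of panel below 0.02 m/s), for 0.2 s.
3. the long panel lies flat on the two panels in the jig (angle between the x axis of panel_mid and the z axis of jig, either way round below 0.06 rad and z of panel_mid in the frame of jig_seat between 0.009 and 0.017 m and horizontal distance between panel_mid and jig_seat below 0.05 m), for 0.1 s.
At the end, for the whole second after the job is handed in: The long panel lies flat on top of the two panels in the jig (middle 9 to 17 mm above the old stack top, tilted under 0.06 rad), let go and at rest, within 3.5 mm of touching both fences and within 0.04 rad of square to them; the upper panel of the old stack is within 8 mm of its place (angle between the x axis of panel_mid and the z axis of jig, either way round below 0.06 rad and z of panel_mid in the frame of jig_seat between 0.009 and 0.017 m and x of panel_mid in the frame of jig_seat between -0.0035 and 0.0035 m and y of panel_mid in the frame of jig_seat between -0.0035 and 0.0035 m and angle between the z axis of panel_mid and the x axis of jig, either way round below 0.04 rad and linear speed of panel below 0.01 m/s and contact force between the fingers and panel below 0.1 N and distance of stack_top_mid from where it was at the start of the episode below 0.008 m).
It fails at once if the long panel falls or is dropped (moving faster than 0.6 m/s out of the fingers) (contact force between the fingers and panel below 0.05 N and linear speed of panel above 0.6 m/s).
It fails at once if the short panel or the bottle in the carton is moved more than 40 mm (distance of any of short_panel_mid, bottle_mid from where it was at the start of the episode above 0.04 m).
It fails at once if a bystander on the table is moved more than 40 mm (distance of any of cup, stamp, tape, paint from where it was at the start of the episode above 0.04 m).
It also fails if it takes over 67 s, if anything falls off the work surface, if the arm or the gripper's body presses on something with over 40 N, if the wrist force passes 120 N, or if a joint passes its speed limit or range.

### The arm

A 7-joint arm with a two-finger parallel gripper is mounted at the origin on the work surface. World frame = base frame: x ahead of the robot, y to its left, z up, the work surface at z = 0. Lengths are in m, angles in rad, forces in N, time in s.
With the tool pointing down it reaches from about 0.425 to 0.925 m from the base axis. Payload 6.8 kg.
Tool frame: the origin (TCP) lies midway between the tips of the shut fingers; the grasp point (between the pads) lies 19 mm behind it (bot.hold_point_z is the distance from the TCP to the grasp point, in m); z points along the fingers, y is the direction in which the jaws open and shut (so a half turn about z gives the same grasp; the last joint's range is limited). The gripper opens to 88 mm and grips with 3 to 60 N. Pads are 20 mm wide; open, the fingers measure 115 mm over their backs; the gripper's body (75 mm by 178 mm) begins 61 mm behind the grasp point.
Start: joints at [1.133, 0.477, 0.022, 1.555, -0.011, 1.109, -0.083], TCP at [0.219, -0.639, 0.223] pointing down, gripper open.
Joint ranges: [-2.96, 2.96], [-0.34, 2.1], [-1.41, 1.46], [0.24, 2.44], [-1.37, 4.51], [0.17, 1.92], [-2.96, 2.96]. Speed limits (rad/s): [2.39, 2.39, 3.14, 3.14, 3.14, 3.14, 3.14].

### API

Orientations are given as a 3x3 rotation matrix whose columns are the frame's x, y, z axes.
In Python, from rig import sensors, optics, workorder, bot gives the robot as it stands.
- The arm moves only by the tool apply_moves, never from a script. Its argument "series" is a list of rows, each an object with "xyz": the shift along the tool's x, y, z in m, a list of three; "turn": the turn, a rotation vector about the tool's x, y, z in rad, a list of three. In form: [{"xyz": [x, y, z], "turn": [wx, wy, wz]}, ...]. A call has 1 to 12 rows; each row is the pose to reach, as a shift and turn from the pose commanded when the call began, along the tool's axes at that moment; what a row does not reach only later rows make up. A row lasts 1/12 s, in which the tool goes at most 41.7 mm and 7.16 degrees, less where a joint would pass 70% of its speed; a pose out of reach is approached as far as the arm can. A call with a gripper value outside its range is refused whole. "claw" is the closure, from 0 (fully open) to 1 (shut), set as the call begins (left out, the last holds). The fingers move at their own pace and stop on an object; the grip force is fixed at half the most. Time passes only in rows, so rows that repeat a pose let the fingers close. It gives the time, the measured TCP pose, the force and the opening at its end, in the units of the state.
- sensors.state(): the state, without advancing time (a new reading comes with each control period).
- optics.get_image(name): name is "scene" or "top" or "wrist"; returns a dict with "image" (480x640x3 uint8, red, green, blue), "fx", "fy", "cx", "cy" (pixels), "rvec" (rotation vector, rad) and "tvec" (3), from world to camera coordinates, as OpenCV has them; the wrist camera has in their place "mount" (4x4, takes a point from camera to tool coordinates, whose origin is the TCP and whose axes are the flange's). Camera axes: x right, y down, z forward; pixel columns grow to the right and rows downward; lengths in m; the calibration is good to about 2 mm. A picture is of the moment at which its call begins: read the wrist's pose just before it. There is no depth.
- workorder.close_job(): hands the job in, once; it reports no verdict.
Trained networks look in a picture, given as the dict that the camera call returned (one of the last four; its "shot" number tells which), for a name from the list of things; names that differ only in an ending like _2 or _b are one class to them, and where a whole thing is asked for, a point or a joint stands for the part that bears it (a point fixed in the world has none). Each returns a list of dicts, best first, with "p" (0 to 1); they miss things now and then, are a little off and sometimes report something else, mostly with a low value. They report only what shows in the picture. A call takes as long as a camera call. They do not tell look-alikes from the thing itself.
- optics.boxes_of(picture, query): "extent" ([left, top, right, bottom] in pixels, round what is visible of it).
The state is a dict: "t": time; "joint_positions": joint angles; "joint_velocities": joint speeds; "tau": joint torques, N m; "position": TCP position; "ee_rot": TCP orientation; "ft_force": force on the tool from outside, world axes, zero at the start; "ft_torque": the same for the moment, N m; "grip_width": finger opening in m.
Only numpy, scipy, OpenCV 4.12 (cv2) and the standard library are available. Lean on these libraries where they do the work, as an engineer would, in place of code of your own. Each camera call takes 0.05 s, during which the arm holds its last target. There are 200 camera calls.

## Working session

There is one attempt and no reset: what is moved stays moved. The work goes in short steps, Python scripts to look and compute and a tool call to move; the robot and the scene stay as the last step left them, time stands still between calls to the robot, and variables do not carry over. Pictures are saved under pics/ and viewed, about 8 in all and at most 12, crops included, and the job is handed in when it is done.

Besides the shell and the picture viewer there is one more tool, called after ">>>" as name([rows], argument=value, ...), one row to a line, values as JSON. apply_moves: Moves the arm, as the interface text tells. Its arguments: {"type":"object","properties":{"series":{"type":"array","items":{"type":"object","properties":{"xyz":{"type":"array","items":{"type":"number"}},"turn":{"type":"array","items":{"type":"number"}}}}},"claw":{"type":"number"}},"required":["series"]}

```bash
mkdir -p pics; ls
python3 - <<'E'
from rig import sensors, optics
import cv2,numpy as np
s=sensors.state(); print({k:np.round(v,3).tolist() for k,v in s.items()})
for n in ["scene","top"]:
    d=optics.get_image(n); cv2.imwrite(f"pics/{n}0.png",d["image"][:,:,::-1])
    print(n,d["fx"],d["fy"],d["cx"],d["cy"],d["rvec"],d["tvec"])
    for q in ["panel_mid","carton","short_panel_mid","bottle_mid","easel","easel_slope","jig","stack_top_mid","cup","stamp","tape","paint"]:
        try: print(q,[(np.round(r["p"],2),np.round(r["extent"]).tolist()) for r in optics.boxes_of(d,q)][:4])
        except Exception as e: print(q,e)
print(sensors.state()["t"])
E
```

```text
pics
{'t': 0.0, 'joint_positions': [1.133, 0.478, 0.022, 1.556, -0.012, 1.109, -0.083], 'joint_velocities': [-0.0, 0.001, 0.001, -0.001, 0.001, -0.0, -0.001], 'tau': [0.001, -58.285, 1.535, -27.261, -0.054, 0.017, 0.0], 'position': [0.218, -0.638, 0.222], 'ee_rot': [[0.946, 0.324, -0.001], [0.324, -0.946, 0.002], [-0.0, -0.002, -1.0]], 'ft_force': [0.138, -0.577, 0.294], 'ft_torque': [-0.003, 0.02, -0.012], 'grip_width': 0.088}
scene 455.1127633063537 455.1127633063537 318.66370975520624 230.86730119179737 [ 1.95556653  1.33113323 -0.60519695] [-0.17976371 -0.2751273   1.24397917]
panel_mid [(np.float64(0.9), [190.0, 180.0, 248.0, 244.0]), (np.float64(0.58), [145.0, 234.0, 185.0, 292.0])]
carton [(np.float64(0.78), [92.0, 212.0, 176.0, 393.0])]
short_panel_mid [(np.float64(0.61), [149.0, 225.0, 173.0, 250.0])]
bottle_mid [(np.float64(0.72), [148.0, 228.0, 171.0, 251.0]), (np.float64(0.56), [126.0, 310.0, 166.0, 340.0])]
easel [(np.float64(0.61), [443.0, 182.0, 532.0, 255.0])]
easel_slope [(np.float64(0.61), [452.0, 181.0, 517.0, 240.0])]
jig [(np.float64(0.72), [296.0, 216.0, 428.0, 
[... 811 characters left out ...]
128.0, 517.0, 291.0]), (np.float64(0.6), [454.0, 234.0, 484.0, 272.0])]
bottle_mid [(np.float64(0.74), [468.0, 154.0, 496.0, 181.0]), (np.float64(0.74), [308.0, 115.0, 355.0, 164.0])]
easel [(np.float64(0.88), [95.0, 193.0, 183.0, 252.0])]
easel_slope [(np.float64(0.74), [101.0, 196.0, 173.0, 238.0])]
jig [(np.float64(0.88), [218.0, 186.0, 341.0, 262.0])]
stack_top_mid [(np.float64(0.94), [231.0, 199.0, 326.0, 239.0])]
cup [(np.float64(0.66), [187.0, 92.0, 234.0, 144.0])]
stamp [(np.float64(0.95), [187.0, 298.0, 236.0, 346.0])]
tape [(np.float64(0.74), [217.0, 184.0, 342.0, 265.0]), (np.float64(0.66), [310.0, 116.0, 356.0, 164.0])]
paint [(np.float64(0.81), [300.0, 303.0, 320.0, 327.0])]
1.3
```

View pics/scene0.png

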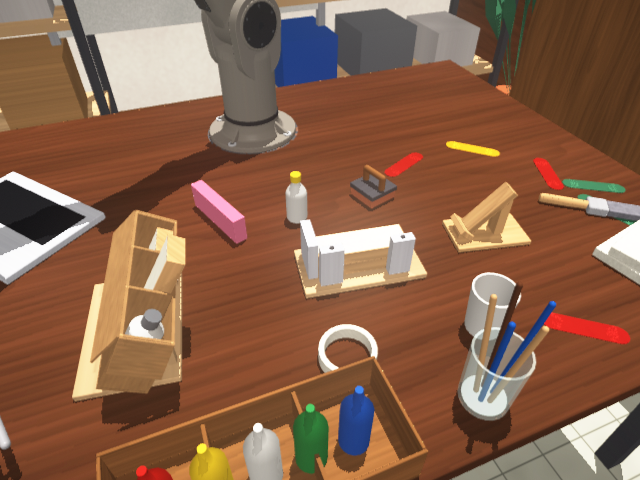

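Run:
```python
import cv2
im=cv2.imread("pics/top0.png")[80:400,80:540]
cv2.imwrite("pics/top0c.png",cv2.resize(im,(800,556),interpolation=cv2.INTER_CUBIC))
```

```text
(no output)
```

View pics/top0c.png

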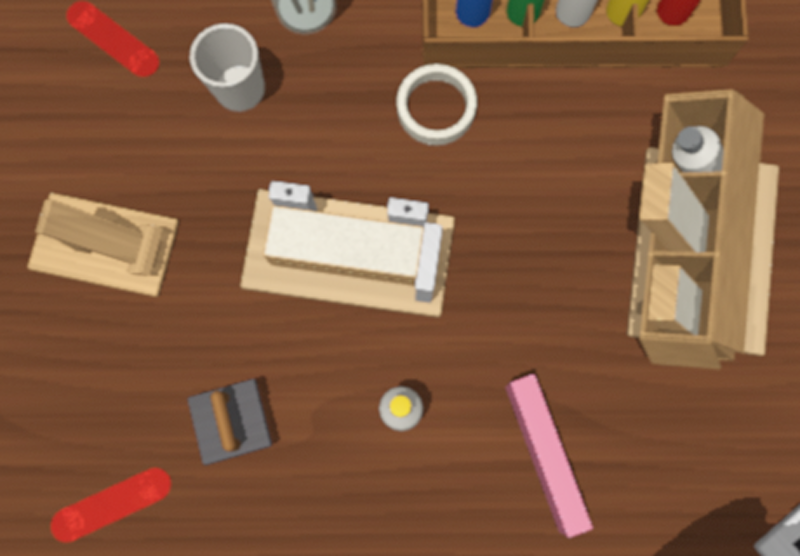

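Middle cell: the long panel (top view about 465,198); the lower cell holds the short panel; the bottle is in the upper cell. The pink bar at (395,340) is the look-alike. I'll enlarge the carton in both views to confirm this.

Run:
```python
import cv2,numpy as np
a=cv2.imread("pics/top0.png")[120:300,430:540]; b=cv2.imread("pics/scene0.png")[200:400,70:190]
a=cv2.resize(a,None,fx=3,fy=3,interpolation=cv2.INTER_CUBIC); b=cv2.resize(b,None,fx=3,fy=3,interpolation=cv2.INTER_CUBIC)
c=np.zeros((600,700,3),np.uint8); c[:540,:330]=a; c[:600,335:695]=b
cv2.imwrite("pics/carton.png",c)
```

```text
(no output)
```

View pics/carton.png

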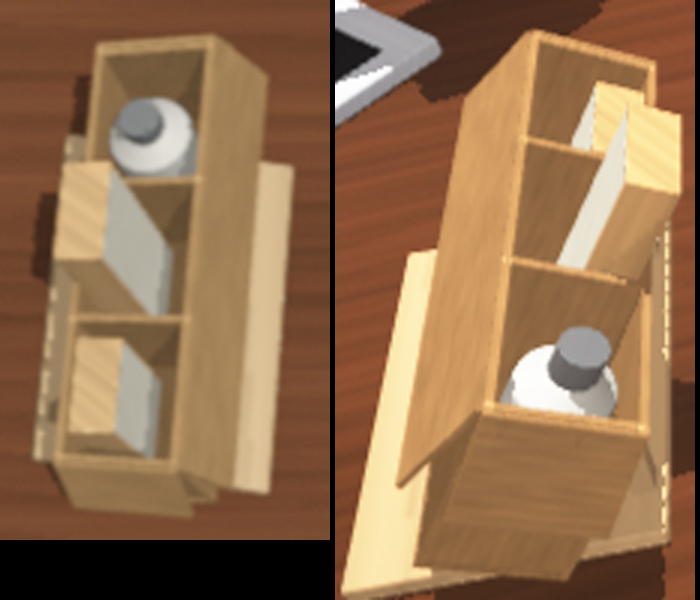

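```bash
cat > h.py <<'E'
import numpy as np, cv2
from scipy.optimize import least_squares
from scipy.spatial.transform import Rotation as R
CAM={"scene":dict(f=455.1127633,c=(318.66371,230.8673),r=[1.95556653,1.33113323,-0.60519695],t=[-0.17976371,-0.2751273,1.24397917]),
"top":dict(f=497.402221,c=(317.90442,241.68805),r=[2.1186235,-2.12963585,0.20357175],t=[-0.02613013,0.53403582,0.87512964])}
def proj(P,cam):
    d=CAM[cam];K=np.array([[d['f'],0,d['c'][0]],[0,d['f'],d['c'][1]],[0,0,1.]])
    return cv2.projectPoints(np.asarray(P,float).reshape(-1,1,3),np.array(d['r']),np.array(d['t']),K,None)[0][:,0]
def rz(a): return R.from_euler('z',a).as_matrix()
def cart_R(yaw): return rz(yaw)@R.from_euler('y',-np.pi/6).as_matrix()
E
cat > fit.py <<'E'
from h import *
print("x dir/y dir in top:",proj([[.6,-.3,0],[.7,-.3,0],[.6,-.2,0]],'top').round())
def fit(name,fn,obs,x0):
    f=lambda p: np.concatenate([(proj(fn(p,P),c)-np.array(uv)).ravel() for c,P,uv in obs])
    best=min((least_squares(f,[*x0[:-1],y],loss='soft_l1') for y in np.arange(-3,3.2,.5)),key=lambda s:s.cost)
    print(name,best.x.round(4),"res",np.abs(best.fun).max().round(1)); print(f(best.x).reshape(-1,2).round(1).tolist()); return best.x
cr=lambda u,v:(80+.575*u,80+.5755*v)
flat=lambda p,P: np.array(P)@rz(p[2]).T+[p[0],p[1],0]
rect=lambda a,b,z:[[-a/2,b/2,z],[a/2,b/2,z],[a/2,-b/2,z],[-a/2,-b/2,z]]
jig=fit('jig',flat,[('top',rect(.225,.115,.012),[cr(260,190),cr(454,215),cr(441,316),cr(242,288)]),
 ('top',[[-.0825,.028,.064],[-.0825,-.028,.064]],[cr(271,207),cr(266,262)])],[.6,-.3,0])
ea=fit('easel',flat,[('top',rect(.150,.09,.01),[cr(50,193),cr(177,220),cr(157,296),cr(28,267)]),
 ('scene',rect(.150,.09,.01)[:3:2],[(530,243),(443,232)][:2])],[.6,0,0]) if 0 else fit('easel',flat,[('top',rect(.150,.09,.01),[cr(50,193),cr(177,220),cr(157,296),cr(28,267)])],[.6,0,0])
cf=lambda p,P: np.array(P)@cart_R(p[3]).T+p[:3]
q=lambda u,v:(u/3+430,v/3+120); s=lambda u,v:((u-335)/3+70,v/3+200)
rim=[[-.034,.1265,.115],[.034,.1265,.115],[-.034,-.1265,.115],[.034,-.1265,.115]]
ca=fit('carton',cf,[('top',rim,[q(98,45),q(212,37),q(55,457),q(180,463)]),('scene',rim,[s(648,432),s(487,403),s(655,65),s(535,32)])],[.6,-.6,.05,0])
pf=lambda p,P: cf(ca,np.array(P)+[p[0],p[1],.1690])
pe=[[-.013,.028,0],[.013,.028,0],[.013,-.028,0],[-.013,-.028,0]]
r=least_squares(lambda p:(np.concatenate([(proj(pf(p,pe),'top')-[q(62,165),q(108,162),q(103,262),q(57,261)]),proj(pf(p,[pe[2],pe[3],pe[0]]),'scene')-[s(628,103),s(680,113),s(681,192)]])).ravel(),[0,0])
print('panel off',r.x.round(4),r.fun.reshape(-1,2).round(1).tolist())
C=cart_R(ca[3]); print('carton z',C[:,2],'y',C[:,1],'x',C[:,0]); print('panel top',pf(r.x,[[0,0,0]]))
im=cv2.imread('pics/top0.png'); im2=cv2.imread('pics/scene0.png')
for I,c in((im,'top'),(im2,'scene')):
    for P in (cf(ca,rim),flat(jig,rect(.225,.115,.012)),flat(jig,rect(.165,.056,.064)),flat(ea,rect(.15,.09,.01)),pf(r.x,pe)):
        for u in proj(P,c): cv2.circle(I,tuple(int(round(k*16)) for k in u),20,(0,255,0),-1,cv2.LINE_AA,4)
    # slope guess
# slope origin z=.03 : find easel_slope x offset by overlay
o=np.vstack([im[110:300,80:540],im2[150:400,70:530]])
o=cv2.resize(o,(627,600)); cv2.imwrite('pics/fit.png',o)
E
python3 fit.py
```

```text
x dir/y dir in top: [[454. 213.]
 [451. 165.]
 [404. 213.]]
jig [ 0.5743  0.0435 -1.7072] res 2.8
[[-1.0, 0.4], [0.4, 0.5], [0.6, -0.3], [-0.4, 0.8], [1.2, -0.3], [-0.8, -2.8]]
easel [ 0.5861  0.3206 -1.7893] res 0.6
[[0.2, -0.3], [0.5, -0.3], [-0.2, 0.0], [-0.5, 0.6]]
carton [ 0.5784 -0.3554  0.0321 -1.7232] res 2.1
[[-1.2, -0.2], [0.2, -0.6], [-0.7, 0.4], [-1.2, 1.0], [0.5, -0.1], [-1.4, 2.1], [-0.2, -0.5], [-1.7, -0.4]]
panel off [-0.0163  0.0035] [[0.2, -0.9], [0.6, -0.5], [-0.9, -1.2], [-1.4, -0.8], [-0.3, -2.1], [0.1, -1.0], [-0.0, -0.9]]
carton z [0.07589986 0.49420564 0.8660254 ] y [ 0.98841127 -0.15179971  0.        ] x [-0.13146241 -0.85598927  0.5       ]
panel top [[ 0.59686056 -0.25847641  0.17033242]]
```

```bash
cat >> h.py <<'E'
def pose(Rm,p):
    T=np.eye(4);T[:3,:3]=Rm;T[:3,3]=p;return T
def move(Rg,pg,Rc=None,pc=None):
    if Rc is None:
        from rig import sensors
        s=sensors.state();Rc=np.array(s["ee_rot"]);pc=np.array(s["position"])
    d=Rc.T@(np.array(pg)-pc);w=R.from_matrix(Rc.T@Rg).as_rotvec()
    print("xyz",d.round(4).tolist(),"turn",w.round(3).tolist(),"rows>=",np.ceil(max(np.linalg.norm(d)/.0417,np.degrees(np.linalg.norm(w))/7.16)))
CA=np.array([0.5784,-0.3554,0.0321]);CR=cart_R(-1.7232);EY=-1.7893;JY=-1.7072
G1=np.c_[-CR[:,0],CR[:,1],-CR[:,2]]
E
python3 - <<'E'
from h import *
a=cv2.imread("pics/top0.png")[185:260,85:195]; b=cv2.imread("pics/scene0.png")[170:260,435:540]
a=cv2.resize(a,None,fx=5,fy=5,interpolation=cv2.INTER_CUBIC)[:300]; b=cv2.resize(b,None,fx=5,fy=5,interpolation=cv2.INTER_CUBIC)
a=cv2.resize(cv2.imread("pics/top0.png")[185:260,85:195],None,fx=3.5,fy=3.5,interpolation=cv2.INTER_CUBIC)
b=cv2.resize(cv2.imread("pics/scene0.png")[170:260,435:540],None,fx=3.5,fy=3.5,interpolation=cv2.INTER_CUBIC)
c=np.zeros((330,760,3),np.uint8);c[:a.shape[0],:a.shape[1]]=a;c[:b.shape[0],390:390+b.shape[1]]=b;cv2.imwrite("pics/easel.png",c)
pre=CA+CR@[-.0165,.0035,.205]; print(pre); move(G1,pre)
E
```

```text
[ 0.59958974 -0.24049563  0.20138521]
xyz [0.4894, -0.2533, 0.0213] turn [-0.285, -0.47, -1.063] rows>= 14.0
```

View pics/easel.png

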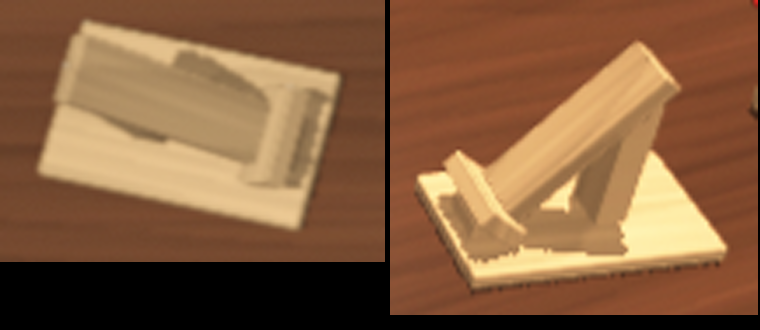

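The pictures show the easel's bar running downhill to the ledge on the right: top view, corner of face and ledge near (160,212), upper end near (106,204).

Run:
```python
from h import *
t=50*np.pi/180
SR=rz(EY)@np.array([[np.cos(t),0,np.sin(t)],[0,1,0],[-np.sin(t),0,np.cos(t)]])
P=np.array([[-.11,.018,0],[-.11,-.018,0],[0,.018,0],[0,-.018,0]])
uv=np.array([[80,37],[66,98],[272,95],[254,158]])/3.5+[85,185]
f=lambda o:(proj(P@SR.T+rz(EY)@[o[0],o[1],0]+[.5861,.3206,.03],'top')-uv).ravel()
r=least_squares(f,[.04,0]);print(r.x,r.fun.round(1))
O=rz(EY)@[r.x[0],0,0]+[.5861,.3206,.03];print(O)
print(((proj(P@SR.T+O,'scene')-[435,170])*3.5+[390,0]).round())
```

```text
[0.04802133 0.00140269] [ 1.2 -2.1 -0.7 -0.1 -0.3  1.2 -0.2  1.1]
[0.57569046 0.27372048 0.03      ]
[[667.  78.]
 [635.  39.]
 [504. 213.]
 [479. 172.]]
```

>>> apply_moves([
  {"xyz": [0.1, -0.05, -0.04], "turn": [-0.04, -0.07, -0.16]},
  {"xyz": [0.2, -0.1, -0.04], "turn": [-0.08, -0.14, -0.32]},
  {"xyz": [0.4894, -0.2533, 0.0213], "turn": [-0.285, -0.47, -1.063]},
  {"xyz": [0.4894, -0.2533, 0.0213], "turn": [-0.285, -0.47, -1.063]},
  {"xyz": [0.4894, -0.2533, 0.0213], "turn": [-0.285, -0.47, -1.063]},
  {"xyz": [0.4894, -0.2533, 0.0213], "turn": [-0.285, -0.47, -1.063]},
  {"xyz": [0.4894, -0.2533, 0.0213], "turn": [-0.285, -0.47, -1.063]},
  {"xyz": [0.4894, -0.2533, 0.0213], "turn": [-0.285, -0.47, -1.063]},
  {"xyz": [0.4894, -0.2533, 0.0213], "turn": [-0.285, -0.47, -1.063]},
  {"xyz": [0.4894, -0.2533, 0.0213], "turn": [-0.285, -0.47, -1.063]},
  {"xyz": [0.4894, -0.2533, 0.0213], "turn": [-0.285, -0.47, -1.063]},
  {"xyz": [0.4894, -0.2533, 0.0213], "turn": [-0.285, -0.47, -1.063]},
])

```text
t: 2.3
position: [0.5624, -0.2783, 0.2061]
ee_rot: [[0.13, 0.989, -0.075], [0.856, -0.15, -0.494], [-0.5, 0.0, -0.866]]
ft_force: [0.2, -0.4, 1.0]
grip_width: 0.0877
```

```bash
cat >> h.py <<'E'
def wproj(P,d,s):
    Tw=pose(np.array(s["ee_rot"]),s["position"])@np.array(d["mount"])
    p=(np.linalg.inv(Tw)@np.c_[P,np.ones(len(P))].T)[:3]
    return np.c_[d["fx"]*p[0]/p[2]+d["cx"],d["fy"]*p[1]/p[2]+d["cy"]]
def wshot(name,sets):
    from rig import sensors,optics
    s=sensors.state();d=optics.get_image("wrist");I=d["image"][:,:,::-1].copy()
    for P in sets:
        for u in wproj(np.asarray(P),d,s): 
            if np.all(np.abs(u)<2000): cv2.circle(I,tuple(int(round(k)) for k in u),3,(0,255,0),-1)
    cv2.imwrite(name,I);return d,s
E
python3 - <<'E'
from h import *
pe=np.array([[-.013,.028,0],[.013,.028,0],[.013,-.028,0],[-.013,-.028,0]])+[-.0165,.0035,.169]
rim=[[-.034,.1265,.115],[.034,.1265,.115],[-.034,-.1265,.115],[.034,-.1265,.115],[.03,.0395,.115],[.03,-.0395,.115]]
d,s=wshot("pics/w1.png",[pe@CR.T+CA,np.array(rim)@CR.T+CA])
print(d["mount"],d["fx"])
move(G1,CA+CR@[-.0165,.0035,.12])
E
```

```text
[[-5.34040746e-04 -9.66951979e-01 -2.54958008e-01  7.02218508e-02]
 [ 9.99999822e-01 -4.48851222e-04 -3.92311954e-04  5.76115167e-04]
 [ 2.64908607e-04 -2.54958172e-01  9.66952046e-01 -1.61044265e-01]
 [ 0.00000000e+00  0.00000000e+00  0.00000000e+00  1.00000000e+00]] 348.19331078442445
xyz [0.0298, 0.0249, 0.0718] turn [0.01, -0.007, 0.009] rows>= 2.0
```

View pics/w1.png

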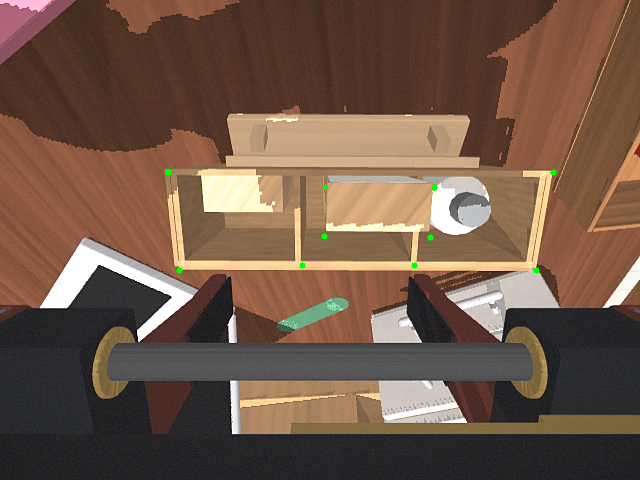

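The wrist view agrees: the projected rim dots sit on the carton, and the long panel's end at (327..433,183..232) is within about 2 mm of the prediction. Now I go in and grip.

>>> apply_moves([
  {"xyz": [0.031, 0.025, 0.0], "turn": [0.01, -0.007, 0.009]},
  {"xyz": [0.031, 0.025, 0.005], "turn": [0.01, -0.007, 0.009]},
  {"xyz": [0.031, 0.025, 0.03], "turn": [0.01, -0.007, 0.009]},
  {"xyz": [0.031, 0.025, 0.055], "turn": [0.01, -0.007, 0.009]},
  {"xyz": [0.031, 0.025, 0.071], "turn": [0.01, -0.007, 0.009]},
  {"xyz": [0.031, 0.025, 0.071], "turn": [0.01, -0.007, 0.009]},
  {"xyz": [0.031, 0.025, 0.071], "turn": [0.01, -0.007, 0.009]},
])

```text
t: 2.93
position: [0.5844, -0.2934, 0.1287]
ee_rot: [[0.14, 0.986, -0.087], [0.851, -0.164, -0.498], [-0.506, -0.005, -0.863]]
ft_force: [-0.1, -0.4, -0.4]
grip_width: 0.0878
```

>>> apply_moves([
  {"xyz": [0, 0, 0]},
  {"xyz": [0, 0, 0]},
  {"xyz": [0, 0, 0]},
  {"xyz": [0, 0, 0]},
  {"xyz": [0, 0, 0]},
  {"xyz": [0, 0, 0]},
  {"xyz": [0, 0, 0]},
  {"xyz": [0, 0, 0]},
], claw=1)

```text
invalid input
```

Run:
```python
from h import *
from rig import sensors,optics
move(G1,CA+CR@[-.0175,.0035,.12])
optics.get_image("top");optics.get_image("top")
s=sensors.state();print(s["t"],s["position"],s["ft_force"]);move(G1,CA+CR@[-.0175,.0035,.12])
```

```text
xyz [0.012, 0.0069, -0.0054] turn [-0.01, 0.007, -0.009] rows>= 1.0
3.0333 [ 0.58474544 -0.29315632  0.1293283 ] [-0.11924829 -0.02229643  0.66290268]
xyz [0.012, 0.0065, -0.0047] turn [-0.009, 0.007, -0.009] rows>= 1.0
```

>>> apply_moves([
  {"xyz": [0.012, 0.0065, -0.0047], "turn": [-0.009, 0.007, -0.009]},
  {"xyz": [0.012, 0.0065, -0.0047], "turn": [-0.009, 0.007, -0.009]},
  {"xyz": [0.012, 0.0065, -0.0047], "turn": [-0.009, 0.007, -0.009]},
  {"xyz": [0.012, 0.0065, -0.0047], "turn": [-0.009, 0.007, -0.009]},
])

```text
t: 3.37
position: [0.5936, -0.2811, 0.1273]
ee_rot: [[0.131, 0.989, -0.076], [0.856, -0.151, -0.494], [-0.5, -0.0, -0.866]]
ft_force: [-0.0, 0.3, -0.7]
grip_width: 0.0883
```

>>> apply_moves([
  {"xyz": [0, 0, 0], "turn": [0, 0, 0]},
  {"xyz": [0, 0, 0], "turn": [0, 0, 0]},
  {"xyz": [0, 0, 0], "turn": [0, 0, 0]},
  {"xyz": [0, 0, 0], "turn": [0, 0, 0]},
  {"xyz": [0, 0, 0], "turn": [0, 0, 0]},
  {"xyz": [0, 0, 0], "turn": [0, 0, 0]},
  {"xyz": [0, 0, 0], "turn": [0, 0, 0]},
  {"xyz": [0, 0, 0], "turn": [0, 0, 0]},
], claw=1.0)

```text
t: 4.03
position: [0.5932, -0.2817, 0.1272]
ee_rot: [[0.131, 0.988, -0.076], [0.856, -0.152, -0.494], [-0.5, -0.001, -0.866]]
ft_force: [-0.1, -0.3, -0.9]
grip_width: 0.0558
```

>>> apply_moves([
  {"xyz": [0.0, 0, -0.01], "turn": [0, 0, 0]},
  {"xyz": [0.0, 0, -0.03], "turn": [0, 0, 0]},
  {"xyz": [0.0, 0, -0.05], "turn": [0, 0, 0]},
  {"xyz": [0.0, 0, -0.07], "turn": [0, 0, 0]},
  {"xyz": [0.0, 0, -0.09], "turn": [0, 0, 0]},
  {"xyz": [0.0, 0, -0.11], "turn": [0, 0, 0]},
  {"xyz": [0.0, 0, -0.13], "turn": [0, 0, 0]},
  {"xyz": [0.0, 0, -0.145], "turn": [0, 0, 0]},
  {"xyz": [0.0, 0, -0.155], "turn": [0, 0, 0]},
  {"xyz": [0.0, 0, -0.155], "turn": [0, 0, 0]},
  {"xyz": [0.0, 0, -0.155], "turn": [0, 0, 0]},
  {"xyz": [0.0, 0, -0.155], "turn": [0, 0, 0]},
])

```text
t: 5.03
position: [0.6043, -0.2055, 0.2605]
ee_rot: [[0.131, 0.988, -0.078], [0.856, -0.153, -0.494], [-0.5, -0.002, -0.866]]
ft_force: [-0.5, -0.2, -1.1]
grip_width: 0.0558
```

```bash
cat >> h.py <<'E'
t50=50*np.pi/180
SR=rz(EY)@np.array([[np.cos(t50),0,np.sin(t50)],[0,1,0],[-np.sin(t50),0,np.cos(t50)]])
SO=np.array([0.57569046,0.27372048,0.03])+rz(EY)@[0,.001,0]
# held panel centre lies .0335 beyond TCP along tool z; panel +x(carton) = -tool x
GE=np.c_[-SR[:,2],SR[:,1],SR[:,0]]   # tool at easel: z down slope, y level, x into face
E
python3 - <<'E'
from h import *
print(np.linalg.det(GE)); print(GE.round(3))
tcp=lambda x,z:SO+SR@[x-.0335,0,z]
for x,z in ((-.13,.09),(-.1,.04),(-.083,.014)):
    print(tcp(x,z)); move(GE,tcp(x,z))
E
```

```text
0.9999999999999996
[[ 0.166  0.976 -0.139]
 [ 0.748 -0.217 -0.628]
 [-0.643  0.    -0.766]]
[0.58450327 0.3087959  0.21309915]
xyz [0.4614, -0.098, -0.2115] turn [0.036, -0.174, 0.055] rows>= 13.0
[0.58862591 0.32736229 0.15797844]
xyz [0.5054, -0.0966, -0.1733] turn [0.036, -0.174, 0.055] rows>= 14.0
[0.59057462 0.3361383  0.1282432 ]
xyz [0.528, -0.096, -0.152] turn [0.036, -0.174, 0.055] rows>= 14.0
```

>>> apply_moves([
  {"xyz": [0.01, -0.002, -0.02], "turn": [0, -0.01, 0]},
  {"xyz": [0.035, -0.007, -0.045], "turn": [0.003, -0.02, 0.005]},
  {"xyz": [0.065, -0.014, -0.07], "turn": [0.007, -0.035, 0.01]},
  {"xyz": [0.1, -0.022, -0.09], "turn": [0.01, -0.05, 0.015]},
  {"xyz": [0.135, -0.03, -0.11], "turn": [0.014, -0.065, 0.02]},
  {"xyz": [0.17, -0.037, -0.13], "turn": [0.017, -0.08, 0.025]},
  {"xyz": [0.205, -0.045, -0.15], "turn": [0.02, -0.1, 0.03]},
  {"xyz": [0.24, -0.052, -0.165], "turn": [0.023, -0.115, 0.035]},
  {"xyz": [0.275, -0.06, -0.18], "turn": [0.027, -0.13, 0.04]},
  {"xyz": [0.31, -0.067, -0.19], "turn": [0.03, -0.145, 0.045]},
  {"xyz": [0.345, -0.075, -0.2], "turn": [0.033, -0.16, 0.05]},
  {"xyz": [0.375, -0.082, -0.207], "turn": [0.036, -0.174, 0.055]},
])

```text
t: 6.03
position: [0.5885, 0.2327, 0.2514]
ee_rot: [[0.165, 0.976, -0.139], [0.747, -0.216, -0.628], [-0.643, 0.0, -0.766]]
ft_force: [-0.3, 0.0, -2.7]
grip_width: 0.0556
```

>>> apply_moves([
  {"xyz": [0.025, 0, 0], "turn": [0, 0, 0]},
  {"xyz": [0.045, 0, 0], "turn": [0, 0, 0]},
  {"xyz": [0.06, 0, 0], "turn": [0, 0, 0]},
  {"xyz": [0.06, 0, 0], "turn": [0, 0, 0]},
  {"xyz": [0.06, 0, 0], "turn": [0, 0, 0]},
  {"xyz": [0.06, 0, 0], "turn": [0, 0, 0]},
])

```text
t: 6.53
position: [0.5997, 0.2742, 0.2154]
ee_rot: [[0.169, 0.976, -0.138], [0.747, -0.218, -0.628], [-0.643, 0.002, -0.766]]
ft_force: [-0.7, -0.5, -0.2]
grip_width: 0.0558
```

Run:
```python
from h import *
from rig import optics
rect=[[-.075,.045,.01],[.075,.045,.01],[.075,-.045,.01],[-.075,-.045,.01]]
bar=np.array([[-.11,.018,0],[-.11,-.018,0],[0,.018,0],[0,-.018,0],[0,.028,.016],[0,-.028,.016]])@SR.T+SO
optics.get_image("top")
from rig import sensors
s=sensors.state()
Rc=np.array(s["ee_rot"]);pan=np.array([[a,b,c] for a in(-.013,.013) for b in(-.028,.028) for c in(.0335+.0825,.0335-.0825)])@Rc.T+s["position"]
d,s=wshot("pics/w2.png",[np.array(rect)@rz(EY).T+[.5861,.3206,0],bar])
t=optics.get_image("top")["image"][:,:,::-1].copy()
for P in(bar,pan):
    for u in proj(P,'top'): cv2.circle(t,tuple(int(round(k)) for k in u),1,(0,255,0),-1)
w=cv2.imread("pics/w2.png")
t2=cv2.resize(t[150:300,60:210],(480,480),interpolation=cv2.INTER_CUBIC)
c=np.hstack([w,t2]);cv2.imwrite("pics/w2.png",cv2.resize(c,(800,343),interpolation=cv2.INTER_AREA))
print(s["position"],s["ft_force"])
tcp=lambda x,z:SO+SR@[x-.0335,0,z]
for x,z in ((-.11,.04),(-.09,.016),(-.083,.013)): move(GE,tcp(x,z))
```

```text
[0.59980991 0.27419883 0.21585333] [ 0.714803   -0.04721301 -2.10216663]
xyz [0.075, -0.0225, 0.0029] turn [0.002, -0.001, -0.003] rows>= 2.0
xyz [0.099, -0.0226, 0.023] turn [0.002, -0.001, -0.003] rows>= 3.0
xyz [0.102, -0.0227, 0.03] turn [0.002, -0.001, -0.003] rows>= 3.0
```

View pics/w2.png

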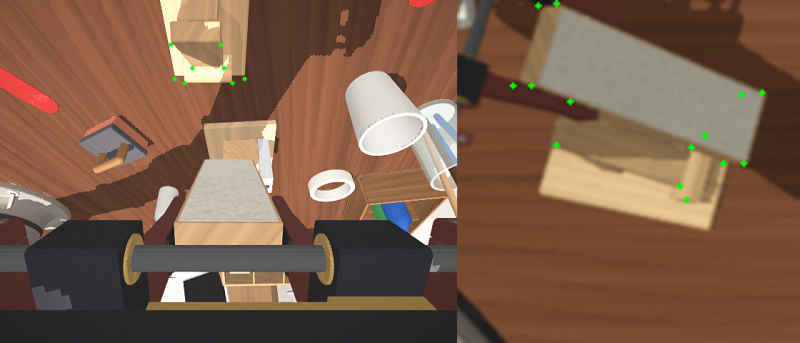

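>>> apply_moves([
  {"xyz": [0.025, -0.0226, 0.0], "turn": [0.002, -0.001, -0.003]},
  {"xyz": [0.05, -0.0226, 0.0], "turn": [0.002, -0.001, -0.003]},
  {"xyz": [0.075, -0.0226, 0.003], "turn": [0.002, -0.001, -0.003]},
  {"xyz": [0.085, -0.0226, 0.012], "turn": [0.002, -0.001, -0.003]},
  {"xyz": [0.095, -0.0226, 0.02], "turn": [0.002, -0.001, -0.003]},
  {"xyz": [0.098, -0.0226, 0.022], "turn": [0.002, -0.001, -0.003]},
  {"xyz": [0.098, -0.0226, 0.022], "turn": [0.002, -0.001, -0.003]},
  {"xyz": [0.098, -0.0226, 0.022], "turn": [0.002, -0.001, -0.003]},
])

```text
t: 7.35
position: [0.591, 0.339, 0.1358]
ee_rot: [[0.165, 0.976, -0.14], [0.748, -0.217, -0.628], [-0.643, -0.001, -0.766]]
ft_force: [0.2, -0.2, -2.1]
grip_width: 0.056
```

Run:
```python
from h import *
from rig import optics,sensors
optics.get_image("top")
s=sensors.state();print(s["position"],s["ft_force"])
print("slope frame centre",SR.T@(np.array(s["position"])+.0335*np.array(s["ee_rot"])[:,2]-SO))
```

```text
[0.59107861 0.33929208 0.13624538] [-0.22031191  0.20520001 -1.94605033]
slope frame centre [-0.09117926 -0.00020574  0.01669065]
```

>>> apply_moves([
  {"xyz": [0.0015, 0, 0.001], "turn": [0, 0, 0]},
  {"xyz": [0.003, 0, 0.003], "turn": [0, 0, 0]},
  {"xyz": [0.004, 0, 0.005], "turn": [0, 0, 0]},
  {"xyz": [0.004, 0, 0.007], "turn": [0, 0, 0]},
  {"xyz": [0.004, 0, 0.007], "turn": [0, 0, 0]},
])

```text
t: 7.82
position: [0.5904, 0.3389, 0.1292]
ee_rot: [[0.165, 0.976, -0.139], [0.748, -0.216, -0.627], [-0.643, -0.0, -0.766]]
ft_force: [-0.6, 1.5, 7.8]
grip_width: 0.056
```

>>> apply_moves([
  {"xyz": [0, 0, 0], "turn": [0, 0, 0]},
  {"xyz": [0, 0, 0], "turn": [0, 0, 0]},
  {"xyz": [0, 0, 0], "turn": [0, 0, 0]},
  {"xyz": [0, 0, 0], "turn": [0, 0, 0]},
  {"xyz": [0, 0, 0], "turn": [0, 0, 0]},
  {"xyz": [0, 0, 0], "turn": [0, 0, 0]},
], claw=0)

```text
t: 8.32
position: [0.5899, 0.3386, 0.1268]
ee_rot: [[0.163, 0.977, -0.14], [0.748, -0.215, -0.628], [-0.643, -0.002, -0.766]]
ft_force: [-0.1, 0.2, -0.4]
grip_width: 0.0874
```

>>> apply_moves([
  {"xyz": [0, 0, -0.01], "turn": [0, 0, 0]},
  {"xyz": [0, 0, -0.03], "turn": [0, 0, 0]},
  {"xyz": [0, 0, -0.06], "turn": [0, 0, 0]},
  {"xyz": [0, 0, -0.09], "turn": [0, 0, 0]},
  {"xyz": [0, 0, -0.1], "turn": [0, 0, 0]},
  {"xyz": [0, 0, -0.1], "turn": [0, 0, 0]},
  {"xyz": [0, 0, -0.1], "turn": [0, 0, 0]},
  {"xyz": [0, 0, -0.1], "turn": [0, 0, 0]},
])

```text
t: 8.98
position: [0.6037, 0.4007, 0.2029]
ee_rot: [[0.163, 0.976, -0.141], [0.747, -0.216, -0.629], [-0.645, -0.002, -0.764]]
ft_force: [-0.4, -0.3, 0.4]
grip_width: 0.0878
```

Run:
```python
from h import *
from rig import optics
pan=np.array([[a,b,c] for c in(-.013,.013) for b in(-.028,.028) for a in(-.0825,.0825)])+[-.083,0,.013]
pan=pan@SR.T+SO
d,s=wshot("pics/w3.png",[pan[4:]])
print(s["position"],s["grip_width"],s["joint_positions"])
t=optics.get_image("top")["image"][:,:,::-1].copy()
for u in proj(pan[4:],'top'): cv2.circle(t,tuple(int(round(k)) for k in u),1,(0,255,0),-1)
w=cv2.imread("pics/w3.png")
t2=cv2.resize(t[150:300,60:210],(480,480),interpolation=cv2.INTER_CUBIC)
cv2.imwrite("pics/w3.png",cv2.resize(np.hstack([w,t2]),(800,343),interpolation=cv2.INTER_AREA))
# regrasp pose: tool z into face, y along slope y ; x = y x z
GA=np.c_[SR[:,0],-SR[:,1],-SR[:,2]];GB=np.c_[-SR[:,0],SR[:,1],-SR[:,2]]
for G in(GA,GB): print(np.linalg.det(G)); move(G,SO+SR@[-.083,0,.12])
```

```text
[0.60369007 0.40067223 0.20286702] 0.08776326018608707 [-0.7474806   0.95568066 -0.18203141  0.91768031  0.4589311   1.91319958
 -1.10625579]
0.9999999999999998
xyz [-0.108, 0.0009, 0.1327] turn [-2.224, -0.005, -2.218] rows>= 26.0
0.9999999999999998
xyz [-0.108, 0.0009, 0.1327] turn [-0.004, 1.573, 0.0] rows>= 13.0
```

View pics/w3.png

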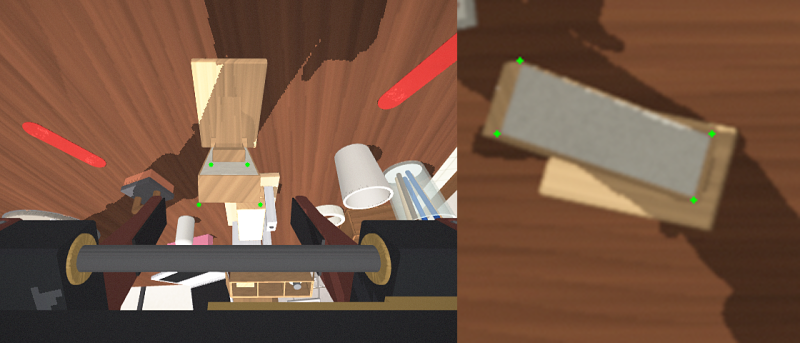

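The panel rests on the slope: in the top view, all four predicted corners of its upper face coincide with the picture. Next I swing round for the fresh grasp, square to its face.

```bash
cat >> h.py <<'E'
GB=np.c_[-SR[:,0],SR[:,1],-SR[:,2]]
E
python3 - <<'E'
from h import *
from rig import sensors
s=sensors.state();Rc=np.array(s["ee_rot"])
for p in((.595,.37,.30),(.58,.28,.33),(.562,.213,.27)): move(Rc,p)
B=SO+SR@[-.083,0,.15];print(B);move(GB,B)
E
```

```text
xyz [-0.0868, -0.0025, -0.0543] turn [0.0, 0.0, 0.0] rows>= 3.0
xyz [-0.1758, 0.0023, -0.0185] turn [0.0, 0.0, 0.0] rows>= 5.0
xyz [-0.1901, -0.0006, 0.072] turn [0.0, 0.0, 0.0] rows>= 5.0
[0.5633234  0.21341202 0.18999983]
xyz [-0.138, 0.0008, 0.1327] turn [-0.004, 1.573, 0.0] rows>= 13.0
```

>>> apply_moves([
  {"xyz": [-0.03, -0.001, -0.02], "turn": [0, 0.06, 0]},
  {"xyz": [-0.06, -0.001, -0.04], "turn": [0, 0.15, 0]},
  {"xyz": [-0.09, -0.001, -0.054], "turn": [0, 0.27, 0]},
  {"xyz": [-0.12, 0, -0.042], "turn": [0, 0.39, 0]},
  {"xyz": [-0.15, 0, -0.03], "turn": [0, 0.51, 0]},
  {"xyz": [-0.176, 0.001, -0.018], "turn": [0, 0.63, 0]},
  {"xyz": [-0.18, 0.001, 0.01], "turn": [0, 0.75, 0]},
  {"xyz": [-0.19, 0, 0.035], "turn": [0, 0.87, 0]},
  {"xyz": [-0.195, 0, 0.055], "turn": [0, 0.99, 0]},
  {"xyz": [-0.19, 0, 0.072], "turn": [0, 1.11, 0]},
  {"xyz": [-0.18, 0, 0.09], "turn": [0, 1.23, 0]},
  {"xyz": [-0.17, 0, 0.105], "turn": [0, 1.35, 0]},
])

```text
t: 10.08
position: [0.5607, 0.2064, 0.2352]
ee_rot: [[0.177, 0.976, 0.126], [0.791, -0.217, 0.572], [0.586, -0.002, -0.81]]
ft_force: [0.2, 1.1, -2.2]
grip_width: 0.0876
```

Run:
```python
from h import *
from rig import sensors,optics
for i in range(3): optics.get_image("top")
s=sensors.state();print(s["t"],s["position"],s["ft_force"],np.round(s["joint_positions"],2))
move(GB,SO+SR@[-.083,0,.08]);move(GB,SO+SR@[-.083,0,.002])
```

```text
10.2333 [0.55973684 0.20556556 0.2330964 ] [-0.58849775  0.23634518  0.99758037] [ 0.28  0.33 -0.52  1.95 -0.62  0.75  0.01]
xyz [-0.0007, 0.0027, 0.1077] turn [-0.007, 0.253, -0.009] rows>= 3.0
xyz [0.0188, 0.0031, 0.1833] turn [-0.007, 0.253, -0.009] rows>= 5.0
```

>>> apply_moves([
  {"xyz": [0, 0.001, 0.03], "turn": [-0.002, 0.1, -0.003]},
  {"xyz": [0, 0.002, 0.06], "turn": [-0.005, 0.2, -0.006]},
  {"xyz": [-0.001, 0.0027, 0.09], "turn": [-0.007, 0.253, -0.009]},
  {"xyz": [-0.001, 0.0027, 0.107], "turn": [-0.007, 0.253, -0.009]},
  {"xyz": [-0.001, 0.0027, 0.1077], "turn": [-0.007, 0.253, -0.009]},
  {"xyz": [-0.001, 0.0027, 0.1077], "turn": [-0.007, 0.253, -0.009]},
])

```text
t: 10.73
position: [0.5764, 0.2727, 0.1493]
ee_rot: [[0.127, 0.978, 0.163], [0.626, -0.206, 0.752], [0.77, 0.006, -0.638]]
ft_force: [0.5, -0.2, 0.3]
grip_width: 0.088
```

Run:
```python
from h import *
from rig import sensors,optics
pan=np.array([[a,b,.026] for b in(-.028,.028) for a in(-.1655,-.0005)])@SR.T+SO
optics.get_image("top")
d,s=wshot("pics/w4.png",[pan])
print(s["position"],s["ft_force"])
move(GB,SO+SR@[-.083,0,.002])
```

```text
[0.57711917 0.27196124 0.14997799] [-0.43664545  0.73555087  0.87600883]
xyz [-0.0082, -0.0014, 0.0768] turn [-0.0, -0.005, 0.013] rows>= 2.0
```

View pics/w4.png

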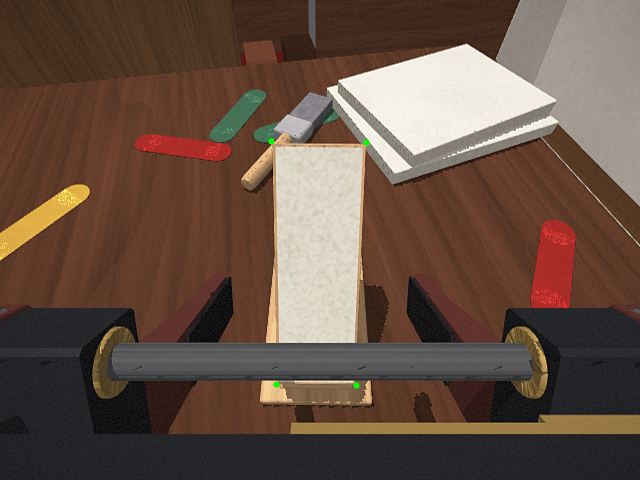

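The predicted corners fit the panel to about 1–2 mm (top edge 275..365, row 145). I advance and grip.

>>> apply_moves([
  {"xyz": [-0.008, -0.0014, 0.015], "turn": [0, -0.005, 0.013]},
  {"xyz": [-0.008, -0.0014, 0.04], "turn": [0, -0.005, 0.013]},
  {"xyz": [-0.008, -0.0014, 0.06], "turn": [0, -0.005, 0.013]},
  {"xyz": [-0.008, -0.0014, 0.073], "turn": [0, -0.005, 0.013]},
  {"xyz": [-0.008, -0.0014, 0.0768], "turn": [0, -0.005, 0.013]},
  {"xyz": [-0.008, -0.0014, 0.0768], "turn": [0, -0.005, 0.013]},
  {"xyz": [-0.008, -0.0014, 0.0768], "turn": [0, -0.005, 0.013]},
])

```text
t: 11.42
position: [0.5878, 0.3224, 0.0939]
ee_rot: [[0.141, 0.976, 0.167], [0.628, -0.219, 0.747], [0.765, -0.001, -0.644]]
ft_force: [-0.5, 0.7, 0.5]
grip_width: 0.0877
```

Run:
```python
from h import *
from rig import sensors,optics
optics.get_image("top")
s=sensors.state();print(s["position"],s["ft_force"]);move(GB,SO+SR@[-.083,0,.002])
```

```text
[0.58785871 0.32197483 0.09374056] [ 1.16030657  0.2308726  -0.25352876]
xyz [0.0022, -0.0004, 0.0009] turn [0.002, 0.001, -0.002] rows>= 1.0
```

>>> apply_moves([
  {"xyz": [0.002, 0, 0.001], "turn": [0, 0, 0]},
  {"xyz": [0.002, 0, 0.001], "turn": [0, 0, 0]},
  {"xyz": [0.002, 0, 0.001], "turn": [0, 0, 0]},
  {"xyz": [0.002, 0, 0.001], "turn": [0, 0, 0]},
  {"xyz": [0.002, 0, 0.001], "turn": [0, 0, 0]},
  {"xyz": [0.002, 0, 0.001], "turn": [0, 0, 0]},
  {"xyz": [0.002, 0, 0.001], "turn": [0, 0, 0]},
  {"xyz": [0.002, 0, 0.001], "turn": [0, 0, 0]},
], claw=1.0)

```text
t: 12.13
position: [0.5875, 0.3244, 0.0934]
ee_rot: [[0.143, 0.976, 0.166], [0.627, -0.219, 0.747], [0.765, -0.003, -0.643]]
ft_force: [-1.3, -2.0, 1.9]
grip_width: 0.0556
```

>>> apply_moves([
  {"xyz": [0, 0, -0.01], "turn": [0, 0, 0]},
  {"xyz": [0, 0, -0.025], "turn": [0, 0, 0]},
  {"xyz": [0.01, 0, -0.045], "turn": [0, 0, 0]},
  {"xyz": [0.03, 0, -0.065], "turn": [0, 0, 0]},
  {"xyz": [0.055, 0, -0.085], "turn": [0, 0, 0]},
  {"xyz": [0.08, 0, -0.105], "turn": [0, 0, 0]},
  {"xyz": [0.1, 0, -0.12], "turn": [0, 0, 0]},
  {"xyz": [0.11, 0, -0.13], "turn": [0, 0, 0]},
  {"xyz": [0.11, 0, -0.13], "turn": [0, 0, 0]},
  {"xyz": [0.11, 0, -0.13], "turn": [0, 0, 0]},
])

```text
t: 12.97
position: [0.5814, 0.2959, 0.2613]
ee_rot: [[0.142, 0.976, 0.167], [0.628, -0.219, 0.746], [0.765, -0.001, -0.644]]
ft_force: [-0.9, -0.8, -1.8]
grip_width: 0.056
```

```bash
cat >> h.py <<'E'
JO=np.array([.5743,.0435,0]);JR=rz(JY)
GJ=np.c_[-JR[:,0],JR[:,1],-JR[:,2]]
E
python3 - <<'E'
from h import *
from rig import sensors,optics
optics.get_image("top")
s=sensors.state();print(s["t"],s["position"],s["ft_force"],s["grip_width"]);
for off in ((-.012,-.012,.22),(-.012,-.012,.10)): print(JO+JR@off); move(GJ,JO+JR@off)
E
```

```text
13.0167 [0.58098819 0.29571061 0.26011176] [-0.11086071  0.64373606 -1.31047624] 0.055497074739451716
[0.56404324 0.05702031 0.22      ]
xyz [-0.1831, 0.0359, -0.1551] turn [0.033, -0.87, -0.081] rows>= 7.0
[0.56404324 0.05702031 0.1       ]
xyz [-0.2748, 0.0363, -0.0778] turn [0.033, -0.87, -0.081] rows>= 7.0
```

>>> apply_moves([
  {"xyz": [-0.012, 0.003, -0.012], "turn": [0.002, -0.06, -0.006]},
  {"xyz": [-0.035, 0.007, -0.035], "turn": [0.006, -0.17, -0.016]},
  {"xyz": [-0.06, 0.012, -0.058], "turn": [0.01, -0.28, -0.026]},
  {"xyz": [-0.085, 0.017, -0.08], "turn": [0.015, -0.4, -0.037]},
  {"xyz": [-0.11, 0.022, -0.102], "turn": [0.02, -0.52, -0.048]},
  {"xyz": [-0.135, 0.027, -0.122], "turn": [0.025, -0.64, -0.06]},
  {"xyz": [-0.16, 0.032, -0.14], "turn": [0.029, -0.76, -0.071]},
  {"xyz": [-0.176, 0.035, -0.151], "turn": [0.033, -0.84, -0.078]},
  {"xyz": [-0.183, 0.036, -0.155], "turn": [0.033, -0.87, -0.081]},
  {"xyz": [-0.183, 0.036, -0.155], "turn": [0.033, -0.87, -0.081]},
  {"xyz": [-0.183, 0.036, -0.155], "turn": [0.033, -0.87, -0.081]},
])

```text
t: 13.93
position: [0.5638, 0.0583, 0.2187]
ee_rot: [[0.135, 0.991, -0.003], [0.991, -0.135, 0.002], [0.002, -0.003, -1.0]]
ft_force: [0.5, -0.8, -1.3]
grip_width: 0.0556
```

Run:
```python
from h import *
from rig import sensors,optics
optics.get_image("top")
s=sensors.state();print(s["t"],s["position"],s["ft_force"],s["grip_width"]);
rect=lambda a,b,z:np.array([[-a/2,b/2,z],[a/2,b/2,z],[a/2,-b/2,z],[-a/2,-b/2,z]])
base=rect(.225,.115,.012)@JR.T+JO; st=rect(.165,.056,.064)@JR.T+JO
fen=np.array([[.0825,-.045,.092],[.0825,.025,.092],[.0425,.028,.092],[-.0425,.028,.092],[-.0825,.028,.092]])@JR.T+JO
d,s=wshot("pics/w5.png",[base,st,fen])
S=optics.get_image("scene")["image"][:,:,::-1].copy()
for P in(base,st,fen):
    for u in proj(P,'scene'): cv2.circle(S,tuple(int(round(k)) for k in u),1,(0,255,0),-1)
w=cv2.imread("pics/w5.png");S=cv2.resize(S[150:310,280:440],(480,480),interpolation=cv2.INTER_CUBIC)
cv2.imwrite("pics/w5.png",cv2.resize(np.hstack([w,S]),(800,343),interpolation=cv2.INTER_AREA))
move(GJ,JO+JR@[-.012,-.012,.09])
```

```text
13.9833 [0.56413071 0.05822958 0.21935398] [-0.15423838  0.11131331 -0.91434365] 0.055655180300095565
xyz [-0.0012, -0.0004, 0.1302] turn [-0.0, -0.002, 0.0] rows>= 4.0
```

View pics/w5.png

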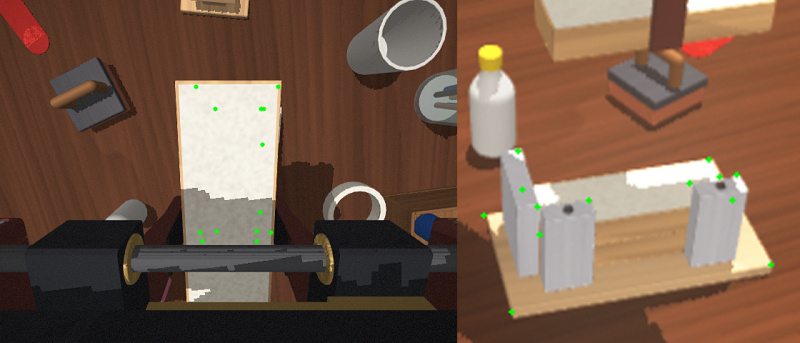

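The jig's predicted corners fit in the scene view (base at (484,215), (771,264), (512,312) of the composite). I lower with 12 mm clearance to each fence.

>>> apply_moves([
  {"xyz": [-0.001, 0, 0.02], "turn": [0, 0, 0]},
  {"xyz": [-0.001, 0, 0.05], "turn": [0, 0, 0]},
  {"xyz": [-0.001, 0, 0.08], "turn": [0, 0, 0]},
  {"xyz": [-0.001, 0, 0.11], "turn": [0, 0, 0]},
  {"xyz": [-0.001, 0, 0.13], "turn": [0, -0.002, 0]},
  {"xyz": [-0.001, 0, 0.14], "turn": [0, -0.002, 0]},
  {"xyz": [-0.001, 0, 0.146], "turn": [0, -0.002, 0]},
  {"xyz": [-0.001, 0, 0.148], "turn": [0, -0.002, 0]},
  {"xyz": [-0.001, 0, 0.148], "turn": [0, -0.002, 0]},
])

```text
t: 14.83
position: [0.5656, 0.0571, 0.0734]
ee_rot: [[0.136, 0.991, 0.002], [0.991, -0.136, -0.0], [-0.0, 0.002, -1.0]]
ft_force: [0.5, 0.0, -1.7]
grip_width: 0.0557
```

>>> apply_moves([
  {"xyz": [0, 0, 0.001], "turn": [0, 0, 0]},
  {"xyz": [0, 0, 0.002], "turn": [0, 0, 0]},
  {"xyz": [0, 0, 0.003], "turn": [0, 0, 0]},
  {"xyz": [0, 0, 0.003], "turn": [0, 0, 0]},
])

```text
t: 15.17
position: [0.5653, 0.0571, 0.0703]
ee_rot: [[0.136, 0.991, 0.002], [0.991, -0.136, -0.001], [-0.0, 0.002, -1.0]]
ft_force: [0.3, 0.3, -1.8]
grip_width: 0.0557
```

>>> apply_moves([
  {"xyz": [0, 0, 0.001], "turn": [0, 0, 0]},
  {"xyz": [0, 0, 0.002], "turn": [0, 0, 0]},
  {"xyz": [0, 0, 0.003], "turn": [0, 0, 0]},
  {"xyz": [0, 0, 0.003], "turn": [0, 0, 0]},
])

```text
t: 15.5
position: [0.5648, 0.057, 0.0666]
ee_rot: [[0.136, 0.991, 0.001], [0.991, -0.136, -0.001], [-0.001, 0.001, -1.0]]
ft_force: [0.4, -0.2, -0.9]
grip_width: 0.0559
```

>>> apply_moves([
  {"xyz": [0, 0, 0.0007], "turn": [0, 0, 0]},
  {"xyz": [0, 0, 0.0014], "turn": [0, 0, 0]},
  {"xyz": [0, 0, 0.002], "turn": [0, 0, 0]},
  {"xyz": [0, 0, 0.002], "turn": [0, 0, 0]},
])

```text
t: 15.83
position: [0.565, 0.0571, 0.0656]
ee_rot: [[0.136, 0.991, 0.001], [0.991, -0.136, -0.001], [-0.001, 0.001, -1.0]]
ft_force: [-2.5, 0.1, 6.4]
grip_width: 0.0561
```

>>> apply_moves([
  {"xyz": [-0.002, 0, -0.0004], "turn": [0, 0, 0]},
  {"xyz": [-0.004, 0, -0.0004], "turn": [0, 0, 0]},
  {"xyz": [-0.006, 0, -0.0004], "turn": [0, 0, 0]},
  {"xyz": [-0.008, 0, -0.0004], "turn": [0, 0, 0]},
  {"xyz": [-0.01, 0, -0.0004], "turn": [0, 0, 0]},
  {"xyz": [-0.011, 0, -0.0004], "turn": [0, 0, 0]},
  {"xyz": [-0.011, 0, -0.0004], "turn": [0, 0, 0]},
])

```text
t: 16.42
position: [0.5642, 0.0472, 0.0656]
ee_rot: [[0.135, 0.991, 0.003], [0.991, -0.135, 0.001], [0.001, 0.003, -1.0]]
ft_force: [1.2, 4.5, 2.9]
grip_width: 0.0556
```

>>> apply_moves([
  {"xyz": [0, 0.002, 0], "turn": [0, 0, 0]},
  {"xyz": [0, 0.004, 0], "turn": [0, 0, 0]},
  {"xyz": [0, 0.006, 0], "turn": [0, 0, 0]},
  {"xyz": [0, 0.008, 0], "turn": [0, 0, 0]},
  {"xyz": [0, 0.009, 0], "turn": [0, 0, 0]},
  {"xyz": [0, 0.01, 0], "turn": [0, 0, 0]},
  {"xyz": [0, 0.01, 0], "turn": [0, 0, 0]},
])

```text
t: 17.0
position: [0.5709, 0.0461, 0.0656]
ee_rot: [[0.135, 0.991, -0.004], [0.991, -0.135, -0.0], [-0.001, -0.004, -1.0]]
ft_force: [-9.8, 4.9, 14.5]
grip_width: 0.0558
```

>>> apply_moves([
  {"xyz": [-0.001, 0, -0.0008], "turn": [0, 0, 0]},
  {"xyz": [-0.002, 0, -0.0008], "turn": [0, 0, 0]},
  {"xyz": [-0.003, 0, -0.0008], "turn": [0, 0, 0]},
  {"xyz": [-0.003, 0, -0.0008], "turn": [0, 0, 0]},
])

```text
t: 17.33
position: [0.5714, 0.0458, 0.0656]
ee_rot: [[0.134, 0.991, -0.001], [0.991, -0.134, 0.003], [0.003, -0.002, -1.0]]
ft_force: [-2.8, 11.2, 2.8]
grip_width: 0.0558
```

Run:
```python
from h import *
from rig import sensors,optics
for i in range(2): d=optics.get_image("top")
s=sensors.state();print(s["t"],s["position"],s["ft_force"],"force jig",JR.T@np.array(s["ft_force"]),"tcp jig",JR.T@(np.array(s["position"])-JO))
```

```text
17.4333 [0.57144536 0.04575956 0.06564564] [-3.02421634 12.52450297  1.98679916] force jig [-11.9969321   -4.69922115   1.98679916] tcp jig [-0.00185039 -0.00313538  0.06564564]
```

>>> apply_moves([
  {"xyz": [0.0005, 0.001, 0], "turn": [0, 0, 0]},
  {"xyz": [0.0005, 0.002, 0], "turn": [0, 0, 0]},
  {"xyz": [0.0005, 0.0025, 0], "turn": [0, 0, 0]},
  {"xyz": [0.0005, 0.0025, 0], "turn": [0, 0, 0]},
  {"xyz": [0.0005, 0.0025, 0], "turn": [0, 0, 0]},
])

```text
t: 17.85
position: [0.5721, 0.0456, 0.0657]
ee_rot: [[0.134, 0.991, -0.005], [0.991, -0.134, 0.002], [0.002, -0.005, -1.0]]
ft_force: [-7.0, 11.2, 7.2]
grip_width: 0.0558
```

Run:
```python
from h import *
from rig import sensors,optics
s=sensors.state();print(s["t"],s["ft_force"],"force jig",JR.T@np.array(s["ft_force"]),"tcp jig",JR.T@(np.array(s["position"])-JO))
rect=lambda a,b,z,o:np.array([[-a/2,b/2,z],[a/2,b/2,z],[a/2,-b/2,z],[-a/2,-b/2,z]])+[o[0],o[1],0]
st=rect(.165,.056,.09,(0,0))@JR.T+JO
d=optics.get_image("top");I=d["image"][:,:,::-1].copy()
t=I[170:270,210:350];S=optics.get_image("scene")["image"][190:310,290:440,::-1]
cv2.imwrite("pics/f1.png",np.hstack([cv2.resize(t,(420,300),interpolation=cv2.INTER_CUBIC),cv2.resize(S,(375,300),interpolation=cv2.INTER_CUBIC)]))
```

```text
17.85 [-7.03673021 11.15410264  7.24988898] force jig [-10.09363485  -8.488116     7.24988898] tcp jig [-0.00181596 -0.00249037  0.06569393]
```

>>> apply_moves([
  {"xyz": [0, 0, 0], "turn": [0, 0, 0]},
  {"xyz": [0, 0, 0], "turn": [0, 0, 0]},
  {"xyz": [0, 0, 0], "turn": [0, 0, 0]},
  {"xyz": [0, 0, 0], "turn": [0, 0, 0]},
  {"xyz": [0, 0, 0], "turn": [0, 0, 0]},
  {"xyz": [0, 0, 0], "turn": [0, 0, 0]},
], claw=0)

```text
t: 18.45
position: [0.5756, 0.0414, 0.0659]
ee_rot: [[0.136, 0.991, 0.001], [0.991, -0.136, -0.001], [-0.001, 0.001, -1.0]]
ft_force: [-0.0, 0.6, -0.4]
grip_width: 0.0875
```

>>> apply_moves([
  {"xyz": [0, 0, -0.01], "turn": [0, 0, 0]},
  {"xyz": [0, 0, -0.04], "turn": [0, 0, 0]},
  {"xyz": [0, 0, -0.07], "turn": [0, 0, 0]},
  {"xyz": [0, 0, -0.1], "turn": [0, 0, 0]},
  {"xyz": [0, -0.03, -0.12], "turn": [0, 0, 0]},
  {"xyz": [0, -0.065, -0.12], "turn": [0, 0, 0]},
  {"xyz": [0, -0.1, -0.12], "turn": [0, 0, 0]},
  {"xyz": [0, -0.13, -0.12], "turn": [0, 0, 0]},
  {"xyz": [0, -0.13, -0.12], "turn": [0, 0, 0]},
  {"xyz": [0, -0.13, -0.12], "turn": [0, 0, 0]},
], claw=1.0)

```text
t: 19.28
position: [0.4459, 0.0597, 0.1868]
ee_rot: [[0.135, 0.991, 0.003], [0.991, -0.135, -0.001], [-0.001, 0.003, -1.0]]
ft_force: [0.1, -0.6, -0.2]
grip_width: 0.0247
```

Run:
```python
from h import *
from rig import sensors,optics
optics.get_image("top")
s=sensors.state();print(s["t"],s["position"],s["grip_width"],"tcp jig",JR.T@(np.array(s["position"])-JO))
d=optics.get_image("top");I=d["image"][:,:,::-1]
t=I[170:270,210:350];S=optics.get_image("scene")["image"][190:310,290:440,::-1]
W=optics.get_image("wrist")["image"][:,:,::-1]
a=np.hstack([cv2.resize(t,(420,300),interpolation=cv2.INTER_CUBIC),cv2.resize(S,(375,300),interpolation=cv2.INTER_CUBIC)])
b=np.zeros((300,795,3),np.uint8);b[:,:400]=cv2.resize(W,(400,300))
cv2.imwrite("pics/f2.png",np.vstack([a,b]));cv2.imwrite("pics/f2w.png",W);cv2.imwrite("pics/f2t.png",I)
```

```text
19.3333 [0.44729513 0.05972246 0.18687182] 0.020745066833439886 tcp jig [ 0.00119849 -0.12803112  0.18687182]
```

View pics/f2.png

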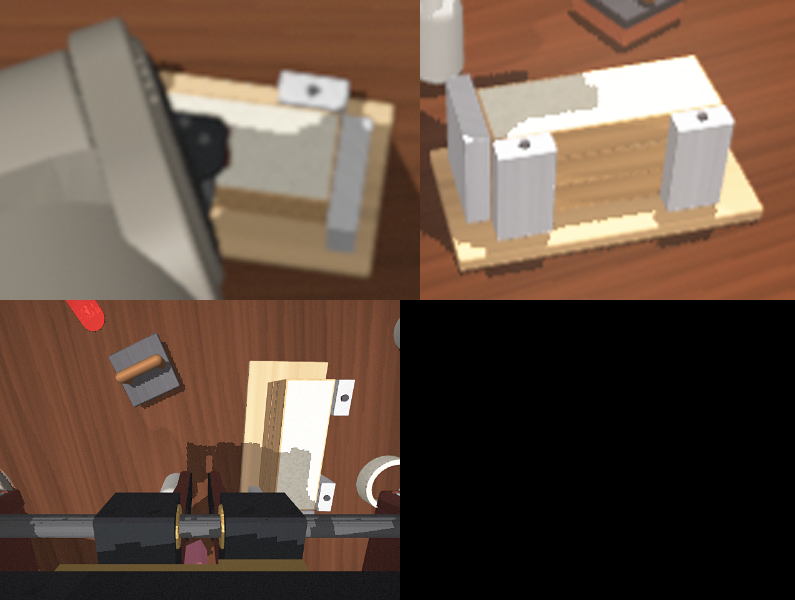

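The panel lies on the stack against the fences with no gap showing. I now push it with the shut fingers, first against the side fence and then against the end fence.

Run:
```python
from h import *
for o in ((0,-.07,.12),(0,-.07,.071),(0,-.047,.071)): move(GJ,JO+JR@o)
```

```text
xyz [0.0012, 0.0572, 0.0663] turn [0.002, 0.0, -0.0] rows>= 3.0
xyz [0.0012, 0.0571, 0.1153] turn [0.002, 0.0, -0.0] rows>= 4.0
xyz [0.0012, 0.0801, 0.1154] turn [0.002, 0.0, -0.0] rows>= 4.0
```

>>> apply_moves([
  {"xyz": [0.001, 0.025, 0.03], "turn": [0, 0, 0]},
  {"xyz": [0.001, 0.045, 0.06], "turn": [0, 0, 0]},
  {"xyz": [0.001, 0.057, 0.09], "turn": [0, 0, 0]},
  {"xyz": [0.001, 0.057, 0.11], "turn": [0, 0, 0]},
  {"xyz": [0.001, 0.06, 0.115], "turn": [0, 0, 0]},
  {"xyz": [0.001, 0.067, 0.115], "turn": [0, 0, 0]},
  {"xyz": [0.001, 0.073, 0.115], "turn": [0, 0, 0]},
  {"xyz": [0.001, 0.078, 0.115], "turn": [0, 0, 0]},
  {"xyz": [0.001, 0.08, 0.115], "turn": [0, 0, 0]},
  {"xyz": [0.001, 0.08, 0.115], "turn": [0, 0, 0]},
])

```text
t: 20.32
position: [0.5277, 0.0498, 0.0722]
ee_rot: [[0.136, 0.991, 0.004], [0.991, -0.136, -0.0], [0.0, 0.004, -1.0]]
ft_force: [1.1, -0.5, -0.5]
grip_width: 0.0007
```

>>> apply_moves([
  {"xyz": [0, 0.001, 0], "turn": [0, 0, 0]},
  {"xyz": [0, 0.002, 0], "turn": [0, 0, 0]},
  {"xyz": [0, 0.003, 0], "turn": [0, 0, 0]},
  {"xyz": [0, 0.003, 0], "turn": [0, 0, 0]},
])

```text
t: 20.65
position: [0.5292, 0.0494, 0.0711]
ee_rot: [[0.136, 0.991, 0.001], [0.991, -0.136, -0.001], [-0.001, 0.002, -1.0]]
ft_force: [-0.1, -0.0, 0.3]
grip_width: 0.0001
```

>>> apply_moves([
  {"xyz": [0, 0.001, 0], "turn": [0, 0, 0]},
  {"xyz": [0, 0.002, 0], "turn": [0, 0, 0]},
  {"xyz": [0, 0.003, 0], "turn": [0, 0, 0]},
  {"xyz": [0, 0.004, 0], "turn": [0, 0, 0]},
  {"xyz": [0, 0.004, 0], "turn": [0, 0, 0]},
])

```text
t: 21.07
position: [0.5333, 0.0488, 0.0709]
ee_rot: [[0.136, 0.991, 0.001], [0.991, -0.136, -0.001], [-0.001, 0.001, -1.0]]
ft_force: [-0.6, -0.7, 1.3]
grip_width: 0.0009
```

>>> apply_moves([
  {"xyz": [0, 0.0008, 0], "turn": [0, 0, 0]},
  {"xyz": [0, 0.0016, 0], "turn": [0, 0, 0]},
  {"xyz": [0, 0.002, 0], "turn": [0, 0, 0]},
  {"xyz": [0, 0.002, 0], "turn": [0, 0, 0]},
])

```text
t: 21.4
position: [0.5351, 0.0486, 0.071]
ee_rot: [[0.136, 0.991, 0.001], [0.991, -0.136, -0.001], [-0.001, 0.001, -1.0]]
ft_force: [0.4, -0.7, 0.2]
grip_width: 0.0006
```

>>> apply_moves([
  {"xyz": [0, 0.0008, 0], "turn": [0, 0, 0]},
  {"xyz": [0, 0.0016, 0], "turn": [0, 0, 0]},
  {"xyz": [0, 0.0024, 0], "turn": [0, 0, 0]},
  {"xyz": [0, 0.003, 0], "turn": [0, 0, 0]},
  {"xyz": [0, 0.003, 0], "turn": [0, 0, 0]},
])

```text
t: 21.82
position: [0.5377, 0.0485, 0.0709]
ee_rot: [[0.135, 0.991, 0.0], [0.991, -0.135, -0.001], [-0.001, 0.0, -1.0]]
ft_force: [-1.9, 0.2, 0.9]
grip_width: 0.0005
```

>>> apply_moves([
  {"xyz": [0, 0.0008, 0], "turn": [0, 0, 0]},
  {"xyz": [0, 0.0016, 0], "turn": [0, 0, 0]},
  {"xyz": [0, 0.002, 0], "turn": [0, 0, 0]},
  {"xyz": [0, 0.002, 0], "turn": [0, 0, 0]},
])

```text
t: 22.15
position: [0.5378, 0.0484, 0.0706]
ee_rot: [[0.135, 0.991, -0.003], [0.991, -0.135, -0.001], [-0.001, -0.003, -1.0]]
ft_force: [-8.0, 3.6, 5.8]
grip_width: 0.0005
```

>>> apply_moves([
  {"xyz": [0, -0.01, 0], "turn": [0, 0, 0]},
  {"xyz": [0, -0.025, -0.015], "turn": [0, 0, 0]},
  {"xyz": [0, -0.025, -0.05], "turn": [0, 0, 0]},
  {"xyz": [0.03, -0.01, -0.07], "turn": [0, 0, 0]},
  {"xyz": [0.065, 0.01, -0.07], "turn": [0, 0, 0]},
  {"xyz": [0.1, 0.03, -0.07], "turn": [0, 0, 0]},
  {"xyz": [0.12, 0.037, -0.07], "turn": [0, 0, 0]},
  {"xyz": [0.12, 0.037, -0.05], "turn": [0, 0, 0]},
  {"xyz": [0.12, 0.037, -0.02], "turn": [0, 0, 0]},
  {"xyz": [0.12, 0.037, -0.001], "turn": [0, 0, 0]},
  {"xyz": [0.12, 0.037, -0.001], "turn": [0, 0, 0]},
])

```text
t: 23.07
position: [0.5903, 0.1606, 0.0679]
ee_rot: [[0.135, 0.991, -0.004], [0.991, -0.135, -0.003], [-0.004, -0.004, -1.0]]
ft_force: [-0.2, -0.4, 0.3]
grip_width: 0.0003
```

Run:
```python
from h import *
from rig import sensors,optics
optics.get_image("wrist")
s=sensors.state();print(s["t"],s["ft_force"],"tcp jig",JR.T@(np.array(s["position"])-JO))
move(GJ,JO+JR@[-.097,0,.071])
```

```text
23.1167 [-0.51707742 -0.80854279  0.32061326] tcp jig [-0.11873514  0.0010959   0.07013209]
xyz [-0.0217, -0.0011, -0.0008] turn [-0.002, 0.003, 0.0] rows>= 1.0
```

>>> apply_moves([
  {"xyz": [-0.006, -0.001, -0.001], "turn": [0, 0, 0]},
  {"xyz": [-0.012, -0.001, -0.001], "turn": [0, 0, 0]},
  {"xyz": [-0.018, -0.001, -0.001], "turn": [0, 0, 0]},
  {"xyz": [-0.021, -0.001, -0.001], "turn": [0, 0, 0]},
  {"xyz": [-0.023, -0.001, -0.001], "turn": [0, 0, 0]},
  {"xyz": [-0.0245, -0.001, -0.001], "turn": [0, 0, 0]},
  {"xyz": [-0.026, -0.001, -0.001], "turn": [0, 0, 0]},
  {"xyz": [-0.026, -0.001, -0.001], "turn": [0, 0, 0]},
])

```text
t: 23.78
position: [0.5898, 0.1391, 0.0743]
ee_rot: [[0.134, 0.991, 0.005], [0.991, -0.134, 0.003], [0.004, 0.004, -1.0]]
ft_force: [2.2, 6.2, 3.6]
grip_width: 0.0004
```

>>> apply_moves([
  {"xyz": [-0.0007, 0, 0], "turn": [0, 0, 0]},
  {"xyz": [-0.0014, 0, 0], "turn": [0, 0, 0]},
  {"xyz": [-0.0014, 0, 0], "turn": [0, 0, 0]},
])

```text
t: 24.03
position: [0.5898, 0.1391, 0.0743]
ee_rot: [[0.133, 0.991, 0.006], [0.991, -0.133, 0.005], [0.005, 0.005, -1.0]]
ft_force: [1.8, 8.5, 1.3]
grip_width: 0.0006
```

>>> apply_moves([
  {"xyz": [-0.0008, 0, 0], "turn": [0, 0, 0]},
  {"xyz": [-0.0016, 0, 0], "turn": [0, 0, 0]},
  {"xyz": [-0.002, 0, 0], "turn": [0, 0, 0]},
  {"xyz": [-0.002, 0, 0], "turn": [0, 0, 0]},
])

```text
t: 24.37
position: [0.5897, 0.139, 0.0744]
ee_rot: [[0.132, 0.991, 0.006], [0.991, -0.132, 0.007], [0.008, 0.005, -1.0]]
ft_force: [3.6, 11.8, -0.7]
grip_width: 0.0005
```

>>> apply_moves([
  {"xyz": [0.01, 0, 0], "turn": [0, 0, 0]},
  {"xyz": [0.03, 0, -0.01], "turn": [0, 0, 0]},
  {"xyz": [0.04, 0, -0.04], "turn": [0, 0, 0]},
  {"xyz": [0.04, 0, -0.08], "turn": [0, 0, 0]},
  {"xyz": [0.04, 0, -0.115], "turn": [0, 0, 0]},
  {"xyz": [0.04, -0.03, -0.14], "turn": [0, 0, 0]},
  {"xyz": [0.04, -0.065, -0.15], "turn": [0, 0, 0]},
  {"xyz": [0.04, -0.1, -0.15], "turn": [0, 0, 0]},
  {"xyz": [0.06, -0.13, -0.15], "turn": [0, 0, 0]},
  {"xyz": [0.08, -0.15, -0.15], "turn": [0, 0, 0]},
  {"xyz": [0.08, -0.15, -0.15], "turn": [0, 0, 0]},
  {"xyz": [0.08, -0.15, -0.15], "turn": [0, 0, 0]},
])

```text
t: 25.37
position: [0.449, 0.2333, 0.2229]
ee_rot: [[0.132, 0.991, 0.001], [0.991, -0.132, -0.001], [-0.001, 0.001, -1.0]]
ft_force: [0.3, -1.0, -1.0]
grip_width: 0.0003
```

Run:
```python
from h import *
from rig import sensors,optics
optics.get_image("wrist")
d=optics.get_image("top");I=d["image"][:,:,::-1];S=optics.get_image("scene")["image"][:,:,::-1]
cv2.imwrite("pics/f3t.png",I)
print([(q,np.round(r["p"],2),r["extent"]) for q in("stack_top_mid","jig") for r in optics.boxes_of(d,q)[:2]])
a=cv2.resize(I[170:280,210:350],(400,314),interpolation=cv2.INTER_CUBIC);b=cv2.resize(S[195:310,290:440],(400,314),interpolation=cv2.INTER_CUBIC)
c=cv2.resize(I[100:400,80:540],(400,261));e=cv2.resize(S[150:400,70:540],(400,261))
cv2.imwrite("pics/f3.png",np.vstack([np.hstack([a,b]),np.hstack([c,e])]))
```

```text
[('stack_top_mid', np.float64(0.62), [233.2, 229.3, 318.5, 239.9]), ('jig', np.float64(0.72), [216.4, 185.0, 340.6, 263.3]), ('jig', np.float64(0.22), [186.9, 90.4, 229.6, 145.3])]
```

View pics/f3.png

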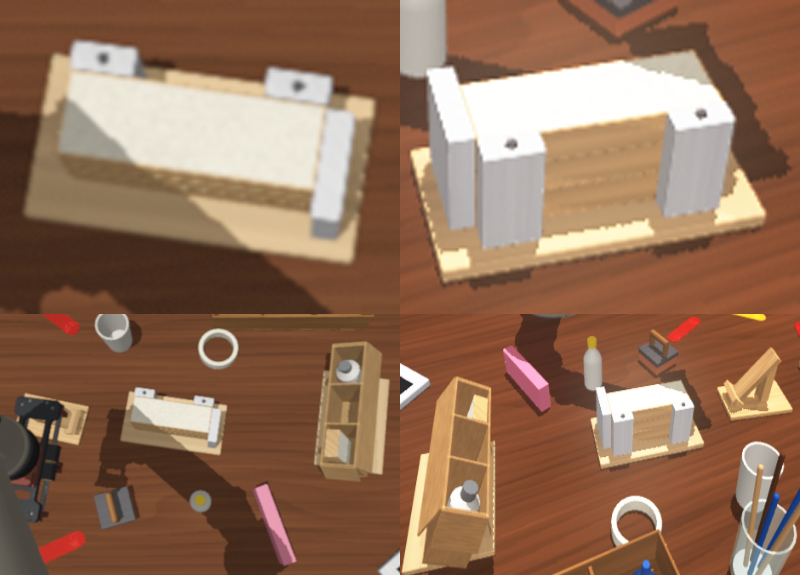

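The stack is flush and square in both views: three flush edges, no gap at (310,115) or along the side blocks. I hand in.

```bash
python3 -c "
from rig import workorder,sensors
print(workorder.close_job(),sensors.state()['t'])"
```

```text
the job is handed in; nothing more can be done
the job is handed in; nothing more can be done
```

I drew the long panel out of the carton's middle cell, rested it on the easel against the toe ledge and let go. I then took it afresh across its width, laid it on the two panels in the jig, and pushed it against both fences. The job is handed in with no verdict reported; the clock read about 25.6 s.

**Fences:** With the fingers shut, the push against the side fence rose to about 8 N with 0.1 mm of movement. The push against the end fence rose to about 12 N, also with about 0.1 mm.

**Pictures:** The last top and scene views show the panel flat and flush with the stack, with no gap at either fence. The short panel, the bottle and the bystanders look unmoved.

**What disagreed:**
- The contact positions lie about 2–4 mm from my camera estimate of the jig. I went by the contact forces and the pictures.
- In the end push the fingertips read about 3 mm higher than I commanded, but still on the panel's end.
- One early approach was about 13 mm off because I read the arm's position before it had settled. I corrected it before gripping.

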